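Hold the clip open on the menu card

TASK

Take the narrow clip off the rail and clip it onto the top edge of the standing menu card near the card's left end (as the robot sees it), and let go of it. Then take the wide clip off the rail, squeeze it wide open and hold it upright, gaping around the card's top edge near the right end without touching the card, so that I can slip a note under its jaw: finish like that, still holding it open. Leave the other things on the console where they are.

Things in the scene. Friction and masses are not known exactly. Their poses are not given: they have to be found in the camera images.
- narrow_clip_mid (a point): Narrow sprung steel clip, 24 mm wide along y, about 70 g, clamped on the rail at first. This point: middle of its pivot (10 mm barrel along y), half-way up. z up to the handles, x the way they are squeezed. Handles 24 mm wide along y reach 41 mm above the pivot; at rest they splay, 43 mm over the tips; squeezed to the stop they are upright, 22 mm over the outsides. Jaws reach 38 mm below the pivot.
- wide_clip_mid (a point): Wide sprung steel clip, 46 mm wide along y, about 70 g, clamped on the rail at first. This point: middle of its pivot (10 mm barrel along y), half-way up. z up to the handles, x the way they are squeezed. Handles 26 mm wide along y reach 41 mm above the pivot; at rest they splay, 43 mm over the tips; squeezed to the stop they are upright, 22 mm over the outsides. Jaws reach 38 mm below the pivot.
- narrow_clip_back (a joint): Narrow clip: angle of its back arm (the front arm mirrors it), rad. 0: clamped on a 4 mm edge, as at the start; -0.06: shut on nothing; 0.33: handles squeezed to their stop, jaws gaping about 24 mm. Let go, it springs shut. 24 mm above the pivot about 10 N squeezes it to the stop (0.4 N m/rad per arm, 0.12 N m at 0)
- wide_clip_back (a joint): Wide clip: angle of its back arm (the front arm mirrors it), rad. 0: clamped on a 4 mm edge, as at the start; -0.06: shut on nothing; 0.33: handles squeezed to their stop, jaws gaping about 24 mm. Let go, it springs shut. 24 mm above the pivot about 10 N squeezes it to the stop (0.4 N m/rad per arm, 0.12 N m at 0)
- card: stiff upright menu card, 4 mm thick (x), 190 mm long (y), its straight top edge 115 mm above the console, fixed in a wooden foot 50 x 200 x 22 mm high; origin under the middle of the foot. x is square to the card's face (the robot's side is -x), y runs along it to the left end as the robot sees it, z up
- card_left (a point): point on the card's top edge, 35 mm in from its left end as the robot sees it (the +y end); axes as the card's
- card_right (a point): point on the card's top edge, 35 mm in from its right end as the robot sees it (the -y end); axes as the card's
- rail: fixed clip rail: an upright thin wooden strip 4 mm thick (x), 170 mm long (y), its top edge 92 mm above the console, on a dark wooden base 70 x 180 x 12 mm; origin under the middle of the base. The two clips start clamped on its top edge, pivots 18 mm above the edge and 45 mm either side of its middle along y; which is on which side varies
- turntable: round wooden turntable tray, 270 mm across, top 24 mm above the console; origin under its centre; it does not need turning
- cup_a: patterned porcelain coffee cup, 68 mm across, 56 mm tall, handle towards its +y, on the turntable tray; a bystander; origin under its centre
- cup_b: the second patterned porcelain cup, same as the first, on the turntable tray; a bystander; origin under its centre
- sugar_box: closed copper-tone sugar box, 79 x 79 mm, 66 mm tall with its knob, on the turntable tray; a bystander; origin under its centre
- cezve: stainless cezve, 76 mm across, 66 mm tall; its long handle rises along its +x to 140 mm from the axis and 87 mm above its foot; on the turntable tray; a bystander; origin under its centre
- glass_holder: small glass cup holder with a metal base, 68 mm across, 63 mm tall, on the console; a bystander; origin under its centre
- key_dish: low terracotta key dish, 100 mm across, 28 mm tall, on the console; a bystander; origin under its centre
- coffee_tin: round steel tin, 68 mm across, 85 mm tall, on the console; a bystander; origin under its centre
- spoon_tray: small open wooden tray with a spoon in it, 50 x 150 mm, 18 mm tall, on the console; a bystander; origin under its centre

How it is judged:
By the outcome, as a careful person would: the job done as asked, in the order asked, and still so for the second after the job is handed in, while the arm keeps its last pose, push and grip.
It also fails if it takes over 54 s, if anything falls off the work surface, if the arm or the gripper's body presses on something with over 40 N, if the wrist force passes 120 N, or if a joint passes its speed limit or range.

ROBOT

A 6-joint arm with a two-finger parallel gripper is mounted at the origin on the work surface. World frame = base frame: x ahead of the robot, y to its left, z up, the work surface at z = 0. Lengths are in mm, angles in degrees, forces in N, time in s.
With the tool pointing down it reaches from about 350 to 850 mm from the base axis. Payload 8.1 kg.
Tool frame: the origin (TCP) lies midway between the tips of the shut fingers; the grasp point (between the pads) lies grip_depth behind it (grip_depth is the distance from the TCP to the grasp point, in mm); z points along the fingers, y is the line along which they close (so a half turn about z gives the same grasp; the last joint's range is limited). The gripper opens to 85 mm and grips with 20 to 120 N. Pads are 22 mm wide; open, the fingers measure 114 mm over their backs; the gripper's body (76 mm by 85 mm) begins 54 mm behind the grasp point. The pads swing forward as they close: fully open they stand 13 mm farther back than shut.
Start: joints at [59.164, 7.471, 85.268, -0, 87.261, -4.893], TCP at [262.471, 539.55, 231.292] pointing down, gripper open.
Joint ranges: [-169.43, 169.43], [-51.17, 129.36], [1.28, 143.12], [-76.62, 256.62], [0, 156.53], [-152.29, 152.29]. Speed limits (degrees/s): [136.94, 136.94, 159.86, 180, 180, 180].

INTERFACE

Orientations are given as [roll, pitch, yaw] about the fixed x, y, z axes, in that order (R = Rz(yaw) Ry(pitch) Rx(roll)).
In Python, from bench import sense, snapshot, hand_in, grip_depth gives the robot as it stands. The module is installed in compiled form; this text tells all that it offers.
- The arm moves only by the tool apply_moves, never from a script. Its argument "series" is text: rows parted by semicolons, each of 5 numbers parted by spaces: the shift along the tool's x, y, z each as a share of 0.3 m, from -1 to 1, then the turn about the tool's z as a share of 2 rad, from -1 to 1, then the gripper's target within -1 to 1 (shut at 1, half-way at 0, fully open at -1). In form: tx ty tz twist gripper; .... A call has 1 to 5 rows; each row shifts and turns the commanded pose from where the row before left it, along the tool's axes as they then stand; what a row does not reach is not made up. A row lasts 1/12 s, in which the tool goes at most 41.7 mm and 7.16 degrees, less where a joint would pass 70% of its speed; a pose out of reach is approached as far as the arm can. A call with a number of a shift or a turn outside -1 to 1 is refused whole. A call with a gripper value outside its range is refused whole. The fingers move at their own pace and stop on an object; "squeeze" is the grip in N (left out, the last holds). Time passes only in rows, so rows that do not move let the fingers close. It gives the time, the measured TCP pose, the force, the opening and the grip force at its end, in the units of the state.
- sense(): the state, without advancing time (a new reading comes with each control period).
- snapshot(name): name is "scene" or "top"; returns a dict with "frame" (384x512x3 uint8, blue, green, red), "depth" (384x512 float32, mm along the optical axis (not along the pixel's ray), 0 where there is no reading), "intrinsics" (3x3 intrinsics, pixels), "extrinsics" (4x4, takes a point from camera to world coordinates). Camera axes: x right, y down, z forward; pixel columns grow to the right and rows downward; lengths in mm; the calibration is good to about 2 mm. A picture is of the moment at which its call begins.
- hand_in(): hands the job in; it is judged then, once.
The state is a dict: "time": time; "joint_pos": joint angles; "qd": joint speeds; "joint_efforts": joint torques, N m; "tool_pos": TCP position; "tcp_rot": TCP orientation; "ft_force": force on the tool from outside, world axes, zero at the start; "wrist_torque": the same for the moment, N m; "finger_gap": finger opening in mm; "grip_force": force on a finger pad.
Only numpy, scipy, OpenCV 4.12 (cv2) and the standard library are available. Lean on these libraries where they do the work, as an engineer would, in place of code of your own. Each camera call takes 0.05 s, during which the arm holds its last target. There are 200 camera calls.

## Working session

There is one attempt and no reset: what is moved stays moved. The work goes in short steps, Python scripts to look and compute and a tool call to move; the robot and the scene stay as the last step left them, time stands still between calls to the robot, and variables do not carry over. Pictures are saved under pics/ and viewed, at most 10 in all, crops included, and the job is handed in when it is done.

Besides the shell and the picture viewer there is one more tool, called after ">>>" as name(argument=value, ...) on one line, values as JSON. apply_moves: Moves the arm, as the interface text tells. Its arguments: {"type":"object","properties":{"series":{"type":"string"},"squeeze":{"type":"number"}},"required":["series"]}

```bash
mkdir -p pics; cat > h.py <<'E'
import numpy as np,cv2
from bench import sense,snapshot,hand_in,grip_depth
def pts(s):
    d=s["depth"].astype(float);K=s["intrinsics"];T=s["extrinsics"]
    v,u=np.indices(d.shape)
    P=np.stack([(u-K[0,2])/K[0,0]*d,(v-K[1,2])/K[1,1]*d,d],-1)
    W=P@T[:3,:3].T+T[:3,3];W[d==0]=np.nan
    return W
E
python3 - <<'E'
from h import *
a=snapshot("scene");b=snapshot("top")
np.savez("s0.npz",a=pts(a),b=pts(b))
for n,s in(("scene",a),("top",b)):
    cv2.imwrite(f"pics/{n}0.png",cv2.resize(s["frame"],(800,600)))
    print(n,s["extrinsics"].round(2).tolist(),s["intrinsics"].round(1).tolist())
print(sense(), grip_depth if not callable(grip_depth) else grip_depth())
E
```

```text
scene [[0.34, 0.56, -0.76, 1277.41], [0.94, -0.21, 0.27, -255.94], [-0.01, -0.8, -0.6, 657.49], [0.0, 0.0, 0.0, 1.0]] [[347.1, 0.0, 259.6], [0.0, 347.1, 191.0], [0.0, 0.0, 1.0]]
top [[0.02, -0.99, 0.16, 353.2], [-1.0, -0.02, -0.01, 1.29], [0.01, -0.16, -0.99, 1297.53], [0.0, 0.0, 0.0, 1.0]] [[440.5, 0.0, 253.2], [0.0, 440.5, 187.0], [0.0, 0.0, 1.0]]
{'time': 0.1, 'joint_pos': array([ 5.91633952e+01,  7.51059685e+00,  8.53242137e+01, -1.31717022e-03,
        8.72600055e+01, -4.89404077e+00]), 'qd': array([ 0.16198575, -0.08904707, -0.09830776, -0.0114481 , -0.04088708,
        0.03250662]), 'joint_efforts': array([ 9.75155090e-04, -5.70946956e+01, -5.01942158e+01, -1.82032986e-04,
        7.98719237e-03, -3.16452520e-05]), 'tool_pos': array([262.22507959, 539.11664062, 230.33998369]), 'tcp_rot': array([-1.79905417e+02, -6.77830089e-03,  1.54057494e+02]), 'ft_force': array([0.57902468, 0.02109384, 0.24418812]), 'wrist_torque': array([ 0.0073983 , -0.01057764, -0.02896785]), 'grip_force': 0.0, 'finger_gap': 85.07681890144588} 18.700000000000003
```

View pics/scene0.png

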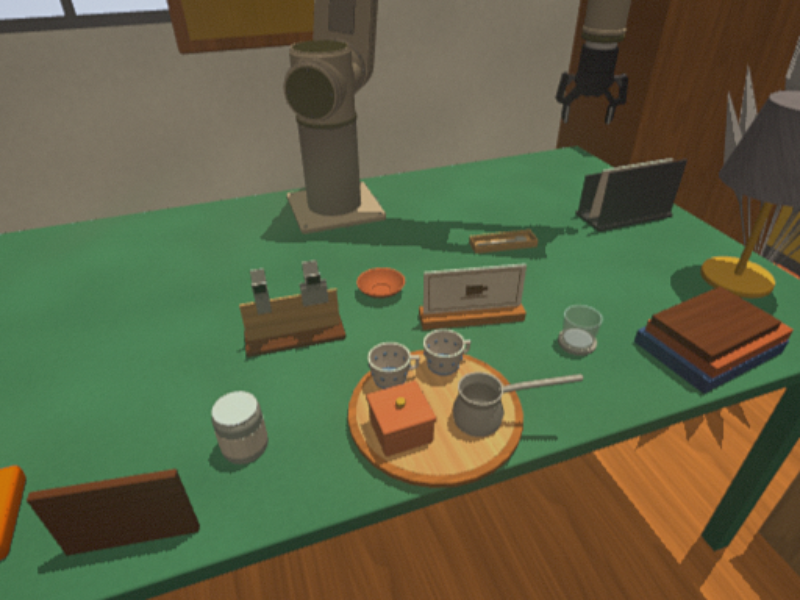

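View pics/top0.png

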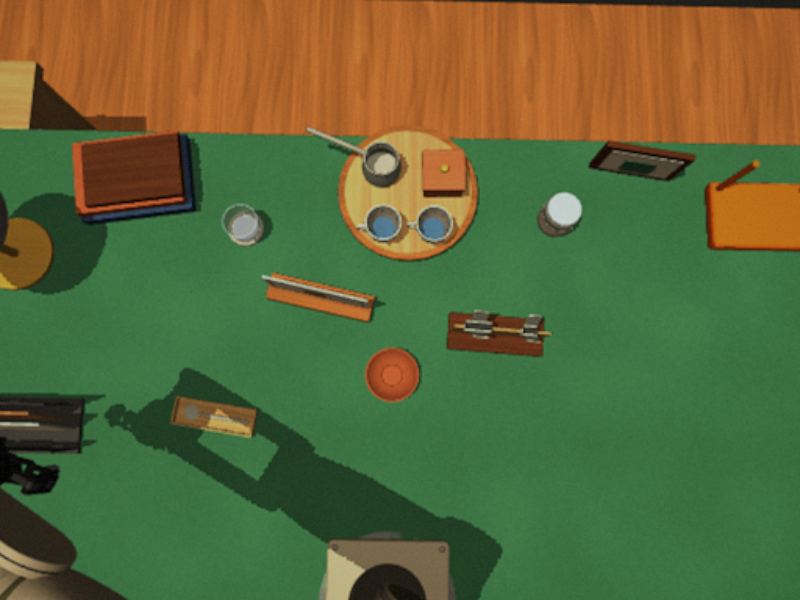

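The scene view shows the rail with its clips at about (290,310) and the card at (475,290). In the top view the wide clip is at (480,325), the narrow clip at (532,328), and the card's top edge runs from (265,278) to (372,302). Next I'll fit these in the point clouds.

```bash
python3 - <<'E'
from h import *
z=np.load("s0.npz")
def line(P,n):
    P=P[np.isfinite(P).all(1)]
    c=P[:,:2].mean(0);u,s,vt=np.linalg.svd(P[:,:2]-c);d=vt[0]*np.sign(vt[0][1])
    t=(P[:,:2]-c)@d; w=(P[:,:2]-c)@[-d[1],d[0]]
    lo,hi=np.percentile(t,[0.5,99.5]);m=c+d*(lo+hi)/2
    print(n,len(P),"mid",m.round(1),"len",(hi-lo).round(1),"normaldir yaw",np.degrees(np.arctan2(-d[0],d[1])).round(2),"w",w.std().round(1),"z",P[:,2].mean().round(1),np.percentile(P[:,2],99).round(1))
    return m,d
for k in "ab":
    W=z[k];X,Y,Z=W[...,0],W[...,1],W[...,2]
    fin=np.isfinite(X)
    reg=fin&(X>350)&(X<680)
    card=reg&(Y>0)&(Y<260)
    rail=reg&(Y<-60)&(Y>-330)
    line(W[card&(Z>108)&(Z<124)&(X<560)],k+" cardtop")
    line(W[card&(Z>40)&(Z<124)&(X<560)],k+" cardall")
    line(W[card&(Z>14)&(Z<26)&(X<560)],k+" foot")
    line(W[rail&(Z>85)&(Z<96)],k+" railtop")
    line(W[rail&(Z>20)&(Z<96)],k+" rail")
    line(W[rail&(Z>8)&(Z<15)],k+" railbase")
    c=W[rail&(Z>115)]
    for nm,q in(("left",c[c[:,1]>np.median([c[:,1].min(),c[:,1].max()])]),("right",c[c[:,1]<np.median([c[:,1].min(),c[:,1].max()])])):
        line(q,k+" clip "+nm); print(q.min(0).round(0),q.max(0).round(0))
    print("obst near", )
E
```

```text
a cardtop 175 mid [543.4 126.6] len 168.7 normaldir yaw -11.75 w 1.8 z 112.9 117.3
a cardall 1226 mid [543.8 126.7] len 168.2 normaldir yaw -11.94 w 1.5 z 80.1 116.4
a foot 397 mid [480.1  61.4] len 270.9 normaldir yaw -61.92 w 31.3 z 21.6 25.8
a railtop 211 mid [ 509.5 -242.6] len 260.2 normaldir yaw 21.61 w 33.8 z 90.0 95.7
a rail 1642 mid [ 549.8 -151.4] len 274.5 normaldir yaw -50.1 w 39.3 z 56.8 94.2
a railbase 587 mid [ 500.2 -195.7] len 178.3 normaldir yaw -3.64 w 12.5 z 12.4 14.8
a clip left 167 mid [ 485.  -149.7] len 46.8 normaldir yaw 85.85 w 8.1 z 133.0 146.2
[ 461. -170.  115.] [ 509. -130.  147.]
a clip right 156 mid [ 480.  -239.1] len 48.0 normaldir yaw 85.71 w 6.9 z 133.6 145.9
[ 455. -252.  117.] [ 505. -226.  146.]
obst near
b cardtop 108 mid [541.9 126.9] len 171.2 normaldir yaw -11.92 w 1.4 z 112.9 117.7
b cardall 312 mid [541.7 130.9] len 179.9 normaldir yaw -11.86 w 1.2 z 88.1 116.9
b foot 819 mid [493.1  88.5] len 299.3 normaldir yaw -38.36 w 34.3 z 20.1 25.7
b railtop 65 mid [ 524.2 -253.3] len 277.2 normaldir yaw 33.97 w 37.9 z 89.8 95.2
b rail 595 mid [ 593.4 -183.5] len 290.7 normaldir yaw -34.18 w 77.0 z 49.0 93.5
b railbase 750 mid [ 479.5 -185. ] len 200.9 normaldir yaw -4.83 w 30.9 z 10.9 14.8
b clip left 106 mid [ 484.6 -151.5] len 45.5 normaldir yaw 87.66 w 8.5 z 129.9 146.0
[ 462. -171.  115.] [ 507. -128.  146.]
b clip right 93 mid [ 479.1 -241.1] len 45.7 normaldir yaw 85.6 w 7.1 z 131.2 146.0
[ 456. -254.  115.] [ 502. -228.  146.]
obst near
```

>>> apply_moves(series="0 0 0 0.059 -1;0 0 0 0.059 -1;0 0 0 0.059 -1;0 0 0 0.059 -1;0 0 0 0.059 -1", squeeze=40)

```text
time: 0.52
tool_pos: [262.3, 539.3, 230.7]
tcp_rot: [-179.9, 0.0, 119.9]
ft_force: [0.1, -0.6, 0.6]
finger_gap: 85.1
grip_force: 0.0
```

>>> apply_moves(series="0 0 0 0.059 -1;0 0 0 0.059 -1;0 0 0 0.059 -1;0 0 0 0.059 -1;0 0 0 0.059 -1")

```text
time: 0.93
tool_pos: [262.3, 539.3, 230.6]
tcp_rot: [-180.0, 0.1, 86.1]
ft_force: [-0.5, -0.3, -0.7]
finger_gap: 85.6
grip_force: 0.0
```

>>> apply_moves(series="-0.116 0.04 0 0 -1;-0.116 0.04 0 0 -1;-0.116 0.04 0 0 -1;-0.116 0.04 0 0 -1;-0.116 0.04 0 0 -1")

```text
time: 1.35
tool_pos: [311.4, 360.4, 230.6]
tcp_rot: [-180.0, 0.0, 86.5]
ft_force: [0.4, 0.1, 0.7]
finger_gap: 85.6
grip_force: 0.0
```

>>> apply_moves(series="-0.116 0.04 0 0 -1;-0.116 0.04 0 0 -1;-0.116 0.04 0 0 -1;-0.116 0.04 0 0 -1;-0.116 0.04 0 0 -1")

```text
time: 1.77
tool_pos: [360.5, 183.1, 231.0]
tcp_rot: [-180.0, 0.0, 86.5]
ft_force: [0.4, -0.2, -0.2]
finger_gap: 85.3
grip_force: 0.0
```

>>> apply_moves(series="-0.116 0.04 0 0 -1;-0.116 0.04 0 0 -1;-0.116 0.04 0 0 -1;-0.116 0.04 0 0 -1;-0.116 0.04 0 0 -1")

```text
time: 2.18
tool_pos: [409.6, 5.6, 231.1]
tcp_rot: [180.0, -0.0, 86.4]
ft_force: [0.8, 1.3, -1.0]
finger_gap: 85.2
grip_force: 0.0
```

>>> apply_moves(series="-0.116 0.04 0 0 -1;-0.116 0.04 0 0 -1;-0.116 0.04 0 0 -1;-0.116 0.04 0 0 -1;-0.116 0.04 0 0 -1")

```text
time: 2.6
tool_pos: [458.8, -171.9, 230.9]
tcp_rot: [-180.0, -0.0, 86.4]
ft_force: [-0.1, 0.2, 0.7]
finger_gap: 85.5
grip_force: 0.0
```

>>> apply_moves(series="-0.112 0.041 0 0 -1;-0.111 0.041 0 0 -1;0 0 0 0 -1")

```text
time: 2.85
tool_pos: [479.3, -243.4, 229.8]
tcp_rot: [-179.9, 0.1, 86.2]
ft_force: [0.9, -0.3, 0.5]
finger_gap: 85.8
grip_force: 0.0
```

```bash
python3 - <<'E'
from h import *
from scipy import ndimage
z=np.load("s0.npz")
for k in "ab":
    W=z[k];X,Y,Z=W[...,0],W[...,1],W[...,2]
    m=(X>505)&(X<590)&(Y>20)&(Y<250)&(Z>95)&(Z<120)&(abs(X-(543+.21*(Y-127)))<12)
    P=W[m]; f=np.polyfit(P[:,1],P[:,0],1)
    d=np.array([f[0],1]);d/=np.hypot(*d)
    t=P[:,:2]@d;lo,hi=np.percentile(t,[.5,99.5]);
    c=np.array([f[1],0]);mid=c+d*((lo+hi)/2-c@d)
    print(k,len(P),mid.round(1),hi-lo,np.degrees(np.arctan(f[0])),"L",(mid+60*d).round(1),"R",(mid-60*d).round(1))
    # foot
    m=(Z>17)&(Z<26)&(abs(X-(540+.21*(Y-127)))<35)&(Y>10)&(Y<250);P=W[m]
    n=np.array([d[1],-d[0]]);print(" foot n range",np.percentile(P[:,:2]@n,[1,99])-mid@n,"t",np.percentile(P[:,:2]@d,[1,99])-mid@d)
E
cat > look.py <<'E'
import sys
from h import *
s=snapshot(sys.argv[1]);u,v,w,h=map(int,sys.argv[3:7])
cv2.imwrite("pics/"+sys.argv[2],cv2.resize(s["frame"][v:v+h,u:u+w],None,fx=5,fy=5,interpolation=cv2.INTER_CUBIC))
E
python3 look.py scene a.png 120 110 130 110
```

```text
a 442 [545.8 136.5] 188.97197410479154 12.041478882151461 L [558.3 195.2] R [533.3  77.8]
 foot n range [-17.10456303  25.76406488] t [-99.12948429  97.57335447]
b 163 [543.2 135. ] 187.73491501657935 11.942326936296952 L [555.6 193.7] R [530.8  76.3]
 foot n range [-24.33719312  24.99122422] t [-98.14081412  97.25883765]
```

View pics/a.png

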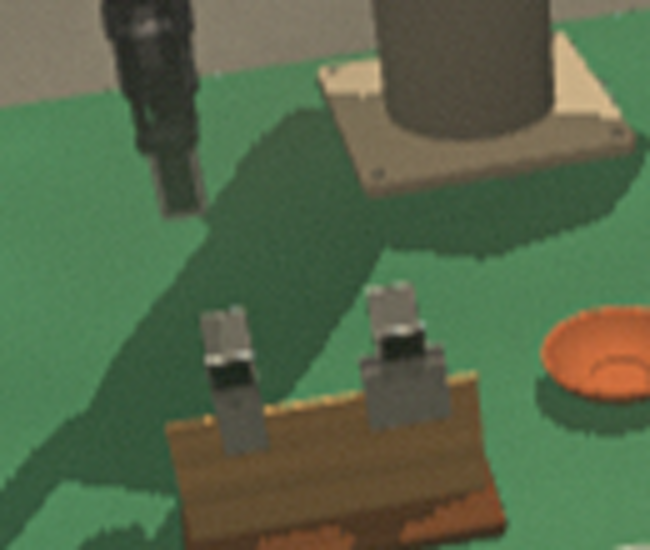

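The crop shows the open finger at (180,180), the narrow clip's handles at (228,330) and the wide clip at (400,320), all as measured. I'll go down over the narrow clip.

>>> apply_moves(series="0.01 0 0.077 0 -1;0 0 0.077 0 -1;0 0 0.077 0 -1;0 0 0.077 0 -1;0 0 0.077 0 -1", squeeze=40)

```text
time: 3.32
tool_pos: [479.2, -234.1, 114.7]
tcp_rot: [-180.0, -0.0, 86.5]
ft_force: [-0.6, 0.2, -0.2]
finger_gap: 85.4
grip_force: 0.0
```

>>> apply_moves(series="0 0 0 0 -1;0 0 0 0 0")

```text
time: 3.48
tool_pos: [478.2, -233.7, 114.6]
tcp_rot: [-179.8, -0.1, 86.5]
ft_force: [0.2, -1.0, -0.2]
finger_gap: 75.6
grip_force: 0.0
```

```bash
python3 look.py scene b.png 120 110 130 110
```

```text
(no output)
```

View pics/b.png

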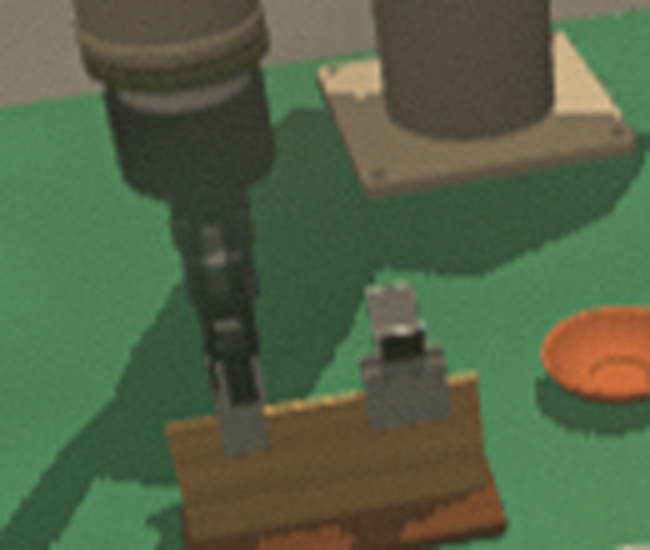

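In the crop the fingers straddle the narrow clip at about (240,385). The settled pose is about 6 mm too far to +y, so I'll correct that, then close.

>>> apply_moves(series="-0.0215 0.005 0 0 0;0 0 0 0 0;0 0 0 0 0;0 0 0 0 0")

```text
time: 3.87
tool_pos: [481.1, -242.3, 116.9]
tcp_rot: [179.9, 0.0, 86.4]
ft_force: [0.5, 0.2, -0.4]
finger_gap: 42.4
grip_force: 3.8
```

```bash
python3 -c "
from h import *
s=sense();print(s['tool_pos'],s['tcp_rot'],s['finger_gap'],s['ft_force'])"
```

```text
[ 481.10628914 -242.29958704  116.85083763] [1.79919068e+02 4.35859466e-02 8.64298629e+01] 42.39156494414063 [ 0.54437341  0.18007787 -0.37757132]
```

>>> apply_moves(series="0 0 0 0 1;0 0 0 0 1;0 0 0 0 1;0 0 0 0 1;0 0 0 0 1")

```text
time: 4.28
tool_pos: [480.5, -241.7, 115.7]
tcp_rot: [-180.0, -0.0, 86.5]
ft_force: [-0.1, -0.2, -0.5]
finger_gap: 19.7
grip_force: 43.6
```

>>> apply_moves(series="0 0 0 0 1;0 0 0 0 1;0 0 -0.02 0 1;0 0 -0.02 0 1;0 0 -0.02 0 1")

```text
time: 4.7
tool_pos: [480.7, -241.9, 134.6]
tcp_rot: [180.0, 0.0, 86.4]
ft_force: [-0.2, -0.1, -1.3]
finger_gap: 20.0
grip_force: 43.6
```

>>> apply_moves(series="0 0 -0.053 0 1;0 0 -0.053 0 1;0 0 -0.053 0 1;0 0 -0.053 0 1;0 0 -0.053 0 1")

```text
time: 5.12
tool_pos: [480.7, -241.9, 215.1]
tcp_rot: [179.9, 0.0, 86.4]
ft_force: [0.4, 0.1, -0.6]
finger_gap: 19.8
grip_force: 43.6
```

>>> apply_moves(series="0 0 0 0.037 1;0 0 0 0.037 1;0.1 -0.004 0 0 1;0.1 -0.004 0 0 1;0.1 -0.004 0 0 1")

```text
time: 5.53
tool_pos: [496.0, -152.5, 214.3]
tcp_rot: [179.9, 0.0, 77.9]
ft_force: [0.0, 0.3, -1.2]
finger_gap: 20.1
grip_force: 43.5
```

>>> apply_moves(series="0.1 -0.004 0 0 1;0.1 -0.004 0 0 1;0.1 -0.004 0 0 1;0.1 -0.004 0 0 1;0.1 -0.004 0 0 1")

```text
time: 5.95
tool_pos: [521.5, -3.6, 214.4]
tcp_rot: [179.9, -0.0, 78.0]
ft_force: [0.7, 0.1, -0.2]
finger_gap: 20.2
grip_force: 43.5
```

>>> apply_moves(series="0.1 -0.004 0 0 1;0.1 -0.004 0 0 1;0.1 -0.004 0 0 1;0.1 -0.004 0 0 1;0.1 -0.004 0 0 1")

```text
time: 6.37
tool_pos: [546.9, 144.5, 214.4]
tcp_rot: [179.9, -0.0, 78.0]
ft_force: [0.7, -0.3, -0.8]
finger_gap: 20.0
grip_force: 43.5
```

>>> apply_moves(series="0.1 -0.004 0 0 1;0.07 -0.004 0 0 1;0 0 0 0 1;0 0 0 0 1;0 0 0 0 1")

```text
time: 6.78
tool_pos: [555.0, 192.8, 213.7]
tcp_rot: [180.0, 0.0, 78.0]
ft_force: [0.0, 0.4, -0.7]
finger_gap: 20.2
grip_force: 43.5
```

```bash
cat > rel.py <<'E'
from h import *
s0=sense();print(s0['tool_pos'].round(1),s0['tcp_rot'].round(1))
n=np.array([.978,-.2079]);d=np.array([.2079,.978])
for k in("scene","top"):
    W=pts(snapshot(k)).reshape(-1,3);W=W[np.isfinite(W).all(1)]
    q=W[:,:2]-s0['tool_pos'][:2];N=q@n;D=q@d;Z=W[:,2]
    for zl in range(100,260,10):
        m=(abs(D)<11)&(abs(N)<40)&(Z>zl)&(Z<=zl+10)
        if m.sum()>2: print(k,zl,m.sum(),"N",N[m].min().round(1),np.median(N[m]).round(1),N[m].max().round(1))
E
python3 rel.py; python3 look.py scene c.png 230 70 140 120
```

```text
[555.  192.8 213.7] [180.   0.  78.]
scene 100 21 N 1.2 3.2 5.2
scene 110 21 N -2.5 2.6 4.7
scene 160 22 N -19.0 16.7 20.3
scene 170 39 N -19.4 14.2 17.5
scene 180 31 N -13.5 11.5 14.7
scene 190 32 N -13.2 7.9 11.9
scene 200 31 N -11.5 8.0 12.1
scene 210 23 N -13.3 10.2 17.2
scene 220 30 N -14.5 18.3 23.5
scene 230 37 N -18.9 16.5 24.6
scene 240 36 N -14.6 19.6 23.6
scene 250 13 N -19.1 -14.0 24.4
```

View pics/c.png

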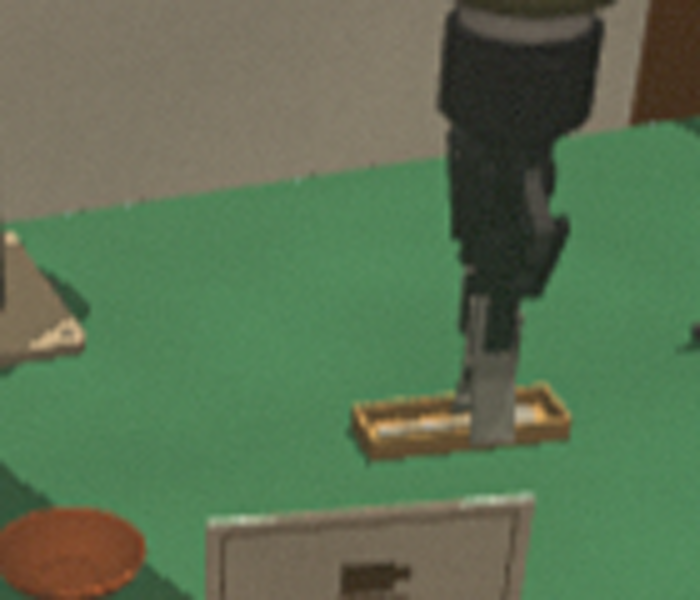

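The crop shows the clip held open, its jaws at (490,400), above and slightly behind the card's top edge in the image at (490,500). The depth bands have it centred over the card to about 1–2 mm. I'll lower it.

>>> apply_moves(series="0.005 0.004 0.05 0 1;0 0 0.05 0 1;0 0 0.05 0 1;0 0 0.05 0 1;0 0 0.049 0 1")

```text
time: 7.35
tool_pos: [556.5, 193.4, 138.1]
tcp_rot: [180.0, -0.0, 77.9]
ft_force: [0.1, 0.5, -0.8]
finger_gap: 20.0
grip_force: 43.5
```

>>> apply_moves(series="0 0 0 0 1;0 0 0 0 1;0 0 0 0 1")

```text
time: 7.6
tool_pos: [556.5, 193.8, 138.9]
tcp_rot: [180.0, -0.0, 77.9]
ft_force: [0.6, -0.6, -0.9]
finger_gap: 20.0
grip_force: 44.0
```

```bash
python3 rel.py; python3 look.py scene d.png 230 100 140 120
```

```text
[556.5 193.8 138.9] [180.   -0.   77.9]
scene 100 34 N -16.7 13.3 17.8
scene 110 32 N -11.2 9.6 12.6
scene 120 29 N -11.6 7.5 10.8
scene 130 19 N -13.0 9.3 14.0
scene 140 18 N -13.8 13.7 20.7
scene 150 31 N -12.5 19.0 23.2
scene 160 30 N -14.0 19.3 25.1
scene 170 23 N -16.7 13.7 24.3
scene 180 10 N -16.0 3.7 39.6
scene 190 16 N 17.4 37.0 39.5
scene 200 12 N 9.7 18.4 20.7
scene 210 7 N -21.5 17.9 22.9
scene 220 8 N 24.3 26.1 30.2
scene 230 11 N 15.1 33.6 38.4
scene 240 18 N -10.6 37.8 40.0
scene 250 29 N 30.2 35.4 38.9
top 180 3 N -30.9 -30.1 -25.9
top 190 16 N -38.6 -33.6 -24.2
top 240 3 N -39.7 -38.9 -38.8
top 250 6 N -39.6 -38.9 -38.5
```

View pics/d.png

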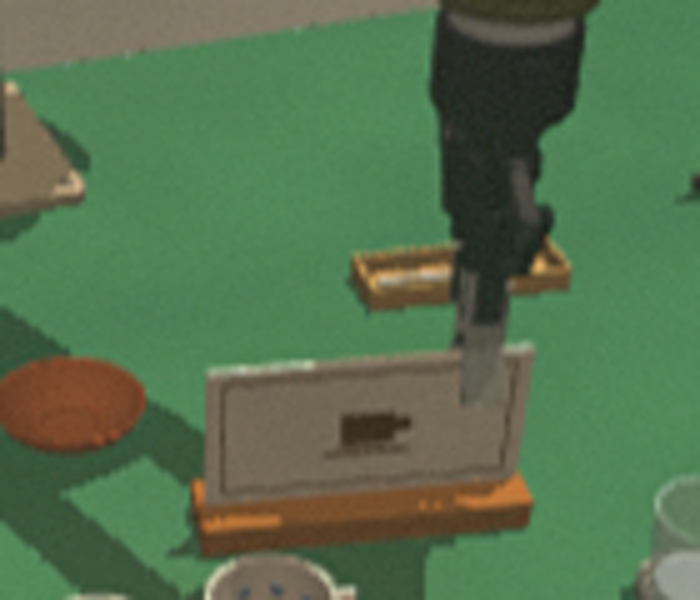

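The front jaw at (483,375) hangs in front of the card's top edge near its left end, and there is no contact force. I'll release it and back up.

>>> apply_moves(series="0 0 0 0 0;0 0 0 0 0;0 0 0 0 0;0 0 0 0 -1;0 0 0 0 -1")

```text
time: 8.17
tool_pos: [556.4, 194.5, 138.7]
tcp_rot: [180.0, -0.0, 78.0]
ft_force: [0.2, 0.2, -0.3]
finger_gap: 65.7
grip_force: 0.0
```

>>> apply_moves(series="0 0 0 0 -1;0 0 0 0 -1;0 0 0 0 -1;0 0 0 0 -1;0 0 0 0 -1")

```text
time: 8.58
tool_pos: [556.4, 194.5, 138.6]
tcp_rot: [-180.0, -0.0, 78.0]
ft_force: [0.4, 0.0, 0.4]
finger_gap: 85.5
grip_force: 0.0
```

>>> apply_moves(series="0 0 -0.05 0 -1;0 0 -0.1 0 -1;0 0 -0.1 0 -1;0 0 0 0 -1")

```text
time: 8.92
tool_pos: [559.5, 195.3, 221.1]
tcp_rot: [179.5, -0.3, 78.0]
ft_force: [0.8, 0.2, 2.1]
finger_gap: 85.5
grip_force: 0.0
```

```bash
python3 rel.py; python3 look.py scene e.png 230 100 140 120
```

```text
[559.5 195.3 221.1] [179.5  -0.3  78. ]
scene 100 22 N -1.7 5.9 9.3
scene 110 25 N -12.1 5.4 7.9
scene 120 22 N -10.9 6.3 8.8
scene 130 38 N -16.5 4.8 13.1
scene 140 42 N -21.3 -15.1 16.4
scene 150 42 N -23.6 -17.7 19.5
scene 160 31 N -25.6 -19.0 23.3
```

View pics/e.png

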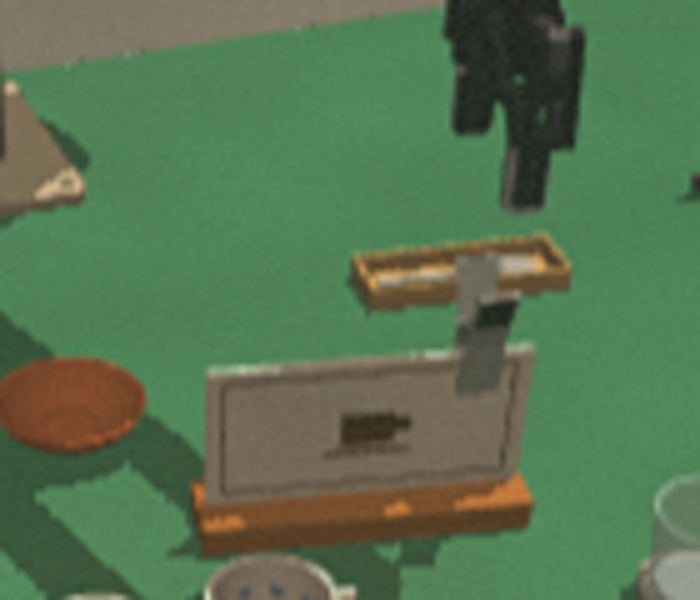

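The narrow clip is seated on the card's top edge at (483,350), free of the gripper. Next is the wide clip.

>>> apply_moves(series="0 0 0 -0.037 -1;0 0 0 -0.037 -1;-0.097 -0.0135 0 0 -1;-0.097 -0.0135 0 0 -1;-0.097 -0.0135 0 0 -1")

```text
time: 9.48
tool_pos: [537.4, 107.4, 211.4]
tcp_rot: [-179.8, 0.0, 86.5]
ft_force: [-0.8, -0.6, 0.0]
finger_gap: 85.2
grip_force: 0.0
```

>>> apply_moves(series="-0.097 -0.0135 0 0 -1;-0.097 -0.0135 0 0 -1;-0.097 -0.0135 0 0 -1;-0.097 -0.0135 0 0 -1;-0.097 -0.0135 0 0 -1")

```text
time: 9.9
tool_pos: [508.2, -37.0, 211.8]
tcp_rot: [-179.8, -0.0, 86.5]
ft_force: [0.7, -0.0, 0.4]
finger_gap: 85.8
grip_force: 0.0
```

>>> apply_moves(series="-0.097 -0.0135 0 0 -1;-0.097 -0.0135 0 0 -1;-0.097 -0.0135 0 0 -1;-0.097 -0.0135 0 0 -1;0 0 0 0 -1")

```text
time: 10.32
tool_pos: [484.3, -155.1, 211.8]
tcp_rot: [-179.8, 0.1, 86.2]
ft_force: [0.3, -0.5, -0.8]
finger_gap: 85.7
grip_force: 0.0
```

>>> apply_moves(series="0 0 0 0 -1;0 0 0 0 -1;0 0 0 0 -1")

```text
time: 10.57
tool_pos: [486.1, -149.9, 212.8]
tcp_rot: [-179.9, -0.0, 86.5]
ft_force: [0.3, 0.2, -1.4]
finger_gap: 85.2
grip_force: 0.0
```

>>> apply_moves(series="0 0 0.0645 0 -1;0 0 0.0645 0 -1;0 0 0.0645 0 -1;0 0 0.0645 0 -1;0 0 0.0645 0 -1")

```text
time: 10.98
tool_pos: [486.4, -149.6, 115.8]
tcp_rot: [-180.0, -0.0, 86.6]
ft_force: [0.2, -0.6, 0.6]
finger_gap: 85.4
grip_force: 0.0
```

>>> apply_moves(series="0 0 0 0 -1;0 0 0 0 0;0 0 0 0 0;0 0 0 0 0;0 0 0 0 0")

```text
time: 11.4
tool_pos: [487.3, -151.2, 118.5]
tcp_rot: [179.9, 0.0, 86.5]
ft_force: [0.2, -0.4, 0.4]
finger_gap: 43.1
grip_force: 3.8
```

>>> apply_moves(series="0 0 0 0 1;0 0 0 0 1;0 0 0 0 1;0 0 0 0 1;0 0 0 0 1", squeeze=40)

```text
time: 11.82
tool_pos: [486.2, -151.1, 116.9]
tcp_rot: [-180.0, -0.0, 86.4]
ft_force: [1.2, 0.2, -0.0]
finger_gap: 19.8
grip_force: 43.7
```

>>> apply_moves(series="0 0 0 0 1;0 0 0 0 1;0 0 -0.02 0 1;0 0 -0.02 0 1;0 0 -0.02 0 1")

```text
time: 12.23
tool_pos: [486.4, -151.1, 135.6]
tcp_rot: [180.0, 0.0, 86.4]
ft_force: [-0.8, -0.2, -1.1]
finger_gap: 20.2
grip_force: 43.7
```

>>> apply_moves(series="0 0 -0.058 0 1;0 0 -0.058 0 1;0 0 -0.058 0 1;0 0 -0.058 0.037 1;0 0 0 0.037 1")

```text
time: 12.65
tool_pos: [488.4, -151.9, 209.8]
tcp_rot: [179.6, 0.1, 77.8]
ft_force: [0.4, -1.1, -0.9]
finger_gap: 20.0
grip_force: 43.6
```

>>> apply_moves(series="0.097 -0.001 0 0 1;0.097 -0.001 0 0 1;0.097 -0.001 0 0 1;0.097 -0.001 0 0 1;0.097 -0.001 0 0 1")

```text
time: 13.07
tool_pos: [515.5, -7.2, 205.5]
tcp_rot: [179.9, -0.0, 77.9]
ft_force: [0.4, 0.1, -1.5]
finger_gap: 20.0
grip_force: 43.6
```

>>> apply_moves(series="0.097 -0.001 0 0 1;0.097 -0.001 0 0 1;0.096 -0.001 0 0 1;0 0 0 0 1;0 0 0 0 1")

```text
time: 13.48
tool_pos: [532.6, 78.1, 205.2]
tcp_rot: [180.0, -0.0, 78.1]
ft_force: [-0.0, -1.1, -1.3]
finger_gap: 20.0
grip_force: 43.6
```

>>> apply_moves(series="0 0 0 0 1;0 0 0 0 1;0 0 0 0 1")

```text
time: 13.73
tool_pos: [532.3, 75.7, 204.6]
tcp_rot: [180.0, 0.0, 77.9]
ft_force: [0.1, 0.3, -0.5]
finger_gap: 20.1
grip_force: 43.6
```

```bash
python3 rel.py
```

```text
[532.3  75.7 204.6] [180.    0.   77.9]
scene 100 20 N -3.5 0.0 2.9
scene 110 17 N -1.3 0.8 2.6
scene 150 12 N 15.0 17.2 19.6
scene 160 34 N 11.3 15.9 21.2
scene 170 30 N 7.7 11.8 15.4
scene 180 29 N 5.2 8.5 11.8
scene 190 30 N -11.4 8.5 12.3
scene 200 18 N -10.2 9.4 16.2
scene 210 27 N -9.6 19.4 23.1
scene 220 29 N -14.3 19.0 23.1
scene 230 32 N -12.4 17.4 24.4
scene 240 11 N -15.4 21.2 22.5
scene 250 17 N -26.5 37.9 39.9
top 150 3 N -22.3 -21.3 -20.4
top 160 5 N -19.8 -19.0 -17.9
top 250 5 N -38.2 -37.1 -31.5
```

>>> apply_moves(series="0.004 -0.003 0.042 0 1;0 0 0.042 0 1;0 0 0.042 0 1;0 0 0.042 0 1;0 0 0.042 0 1")

```text
time: 14.25
tool_pos: [530.9, 78.2, 139.1]
tcp_rot: [-179.9, 0.0, 78.0]
ft_force: [-0.5, 0.5, -0.6]
finger_gap: 19.9
grip_force: 43.6
```

>>> apply_moves(series="0 0 0 0 1;0 0 0 0 1;0 0 0 0 1;0 0 0 0 1")

```text
time: 14.58
tool_pos: [532.2, 78.3, 142.1]
tcp_rot: [179.9, -0.0, 78.0]
ft_force: [-0.5, -0.4, -0.6]
finger_gap: 20.1
grip_force: 43.6
```

```bash
python3 rel.py; python3 look.py scene f.png 230 100 140 120; python3 look.py top g.png 150 130 150 110
```

```text
[532.2  78.3 142.1] [179.9  -0.   78. ]
scene 100 27 N 10.2 14.4 19.7
scene 110 30 N 5.7 10.3 18.1
scene 120 26 N -10.4 8.2 11.8
scene 130 24 N -11.7 9.0 10.8
scene 140 12 N -12.2 14.2 15.9
scene 150 29 N -11.6 19.9 24.6
scene 160 32 N -13.5 18.0 24.6
scene 170 21 N -17.7 18.9 23.9
scene 180 7 N -17.9 -14.1 36.4
scene 190 18 N 35.2 38.4 39.6
scene 200 4 N 17.6 20.3 21.7
scene 210 4 N 8.1 16.6 21.1
scene 220 6 N 18.9 22.9 26.3
scene 230 9 N 28.2 31.0 34.6
scene 240 9 N 35.3 38.2 39.9
scene 250 30 N 32.6 36.5 39.3
top 100 3 N -20.0 -17.9 -17.8
top 190 5 N -39.3 -35.5 -29.7
top 250 7 N -40.0 -39.0 -37.5
```

View pics/f.png

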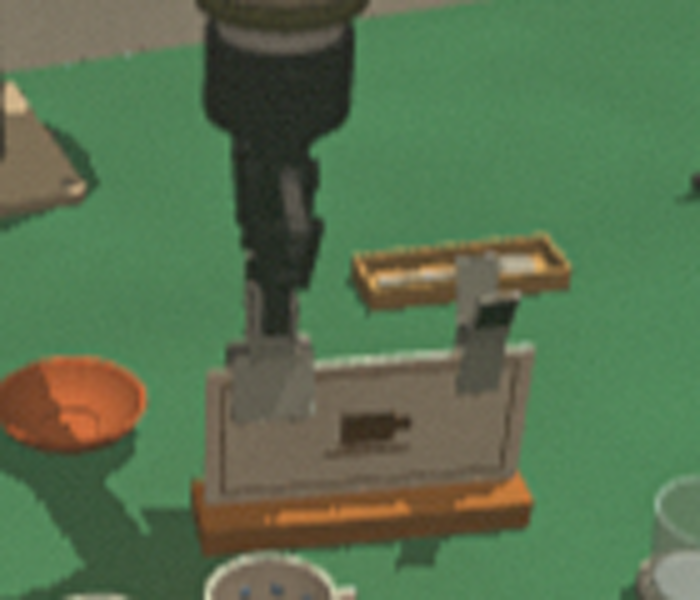

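View pics/g.png

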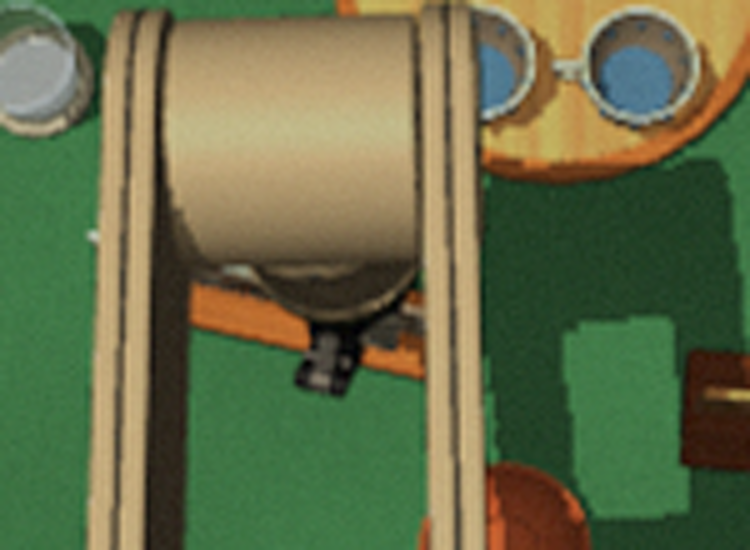

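The wide clip gapes around the card's top edge near the right end, with its jaw at (270,380). The narrow clip stays seated at (483,350). The jaws are centred on the card to about 2 mm and the contact force is about zero, so I'm handing in.

```bash
python3 -c "
from h import *
print(hand_in())"
```

```text
the job is handed in; nothing more can be done
None
```

The job is handed in: the narrow clip is clamped on the card's top edge near its left end, and the wide clip is held wide open and upright around the edge near the right end, with no contact force on the card.

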